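# Seat a centrifuge rotor on its drive bar and start the run

## Task

The rotor of the small bench centrifuge has been put on its shaft but is standing on top of the drive bar: turn it round until it drops home on the bar. Then shut the lid completely and press the green start key right down. Leave the rotor in the machine, and do not shift the vial box, the pipette tip box or the timer.

Things in the scene. Friction and masses are not known exactly. Their poses are not given: they have to be found in the camera images.
- centrifuge: Small bench centrifuge, fixed: off-white round housing 209 mm across, console on its right side (from y -92 to -154 mm, 172 mm long, top at z 62 mm). Origin on the worktop under the bowl's axis; x points from its front to the lid hinge at the back, y to its left, z up. Open round bowl: inner radius 88 mm, floor at z 30, rim at z 85 mm
- rotor: Loose aluminium rotor, 0.25 to 0.5 kg, in the bowl. Hub 52 mm across; four arms along its x, -x, y, -y axes, 14 to 25 mm wide, each ending in a slanted tube sleeve, to 76 mm from the axis; the x and -x arms hold blue-capped tubes. 52 mm from the axis the sleeves span 17 to 43 mm above its origin and the gap between arms is 50 mm. Cap tops: 65 mm. Origin: on its axis at the hub's underside, z up
- hub_top (a point): Centre of the hub's top, 46 mm above the rotor's origin. The hub's underside has a slot along the rotor's x axis, 15 mm wide; two red marks on top lie over it. With slot and bar in line to about 3 degrees, either way round, the rotor drops 10 mm by its own weight: its origin goes from z 53 to z 43 mm and the shaft's end then stands 4 mm proud of the hub. Unless it is down, the lid cannot shut
- spindle (a joint): Angle of the drive spindle, rad, counter-clockwise from above; at 0 its drive bar (48 mm long, 12 wide, under the hub, across the 20 mm shaft) lies along the centrifuge's x axis. A red line on the shaft's end, seen down the hub's bore, lies over the bar. 0.12 N m of friction holds it while the rotor slides round on the bar; once engaged, it turns with a rotor arm pushed by more than about 2 N
- lid (a joint): Opening angle of the lid, rad: 0 shut, 1.25 to 1.4 at the start, standing up behind the bowl. The lid is a clear smoked dome 182 mm across and 31 mm high. It stays at any angle by hinge friction (0.32 N m) and shuts by being pushed forward and down
- lid_hinge (a point): Middle of the lid's hinge line, behind the bowl: at x 100, z 85 mm of the centrifuge; the hinge line runs along the centrifuge's y axis
- lid_lip (a point): Point on the outer (upper when shut) face of the grey grip lip at the lid's free edge, 208 mm from the hinge line and 14 mm from the lip's tip. The lip is 60 mm wide, 8 mm thick and stands 31 mm out from the dome's edge
- start_key (a joint): Travel of the start key, m: 0 free, 0.006 right down. It springs back; right down takes 5 N
- start_key_top (a point): Centre of the top of the round green start key on the console, 24 mm in diameter, about 14 mm above the console's top; it is pressed straight down
- cryo_box: Bystander: cream box with purple-capped vials, 66 x 105 x 88 mm, loose; origin at the centre of its underside
- tip_box: Bystander: clear pipette tip box, 89 x 120 x 83 mm, loose; origin at the centre of its underside
- timer: Bystander: white lab timer lying flat, 62 x 78 x 21 mm, loose; origin at the centre of its underside
There are look-alikes about, which are no part of the job. Several things have the shape of the rotor; the one meant has the colours described above.

How it is judged:
By the outcome, as a careful person would: the job done as asked, in the order asked, and still so for the second after the job is handed in, with the robot touching nothing.
It also fails if it takes over 64 s, if anything falls off the work surface, if the arm or the gripper's body presses on something with over 40 N, if the wrist force passes 120 N, or if a joint passes its speed limit or range.

## Robot

A 6-joint arm with a two-finger parallel gripper is mounted at the origin on a cart in front of the work surface, level with it; the furniture and walls round the work are solid. World frame = base frame: x ahead of the robot, y to its left, z up, the work surface at z = 0. Lengths are in mm, angles in rad, forces in N, time in s.
With the tool pointing down it reaches from about 300 to 775 mm from the base axis. Payload 14.6 kg.
Tool frame: the origin (TCP) lies midway between the tips of the shut fingers; the grasp point (between the pads) lies 19 mm behind it (pinch_z is the distance from the TCP to the grasp point, in mm); z points along the fingers, y is the direction in which the jaws open and shut (so a half turn about z gives the same grasp; the last joint's range is limited). The gripper opens to 94 mm and grips with 3 to 60 N. Pads are 16 mm wide; open, the fingers measure 119 mm over their backs; the gripper's body (75 mm by 177 mm) begins 78 mm behind the grasp point.
Start: joints at [-1.394, 0.3, 1.521, -0, 1.321, -0.067], TCP at [132.759, -533.727, 205.446] pointing down, gripper open.
Joint ranges: [-3.03, 3.03], [-0.79, 2.21], [0.23, 2.52], [-1.04, 4.18], [0, 3.07], [-2.55, 2.55]. Speed limits (rad/s): [2.22, 2.22, 2.57, 3.14, 3.14, 3.14].

## Interface

Orientations are given as [roll, pitch, yaw] about the fixed x, y, z axes, in that order (R = Rz(yaw) Ry(pitch) Rx(roll)).
In Python, from cell import read_state, camera, sign_off, pinch_z gives the robot as it stands. The module is installed in compiled form; this text tells all that it offers.
- The arm moves only by the tool servo_tool, never from a script. Its argument "series" is a list of rows, each a list of 6 numbers: the shift along the tool's x, y, z in cm, then the turn, a rotation vector about the tool's x, y, z in rad. In form: [[tx, ty, tz, rx, ry, rz], ...]. A call has exactly 10 rows; each row is the pose to reach, as a shift and turn from the pose commanded when the call began, along the tool's axes at that moment; what a row does not reach only later rows make up. A row lasts 1/12 s, in which the tool goes at most 41.7 mm and 7.16 degrees, less where a joint would pass 70% of its speed; a pose out of reach is approached as far as the arm can. A call with a gripper value outside its range is refused whole. "gripper" is the finger opening in cm, from 0 to 9.4, set as the call begins (left out, the last holds). The fingers move at their own pace and stop on an object; "grip_force" is the grip in N (left out, the last holds). Time passes only in rows, so rows that repeat a pose let the fingers close, or fill a call up. It gives the time, the measured TCP pose, the force and the opening at its end, in the units of the state.
- read_state(): the state, without advancing time (a new reading comes with each control period).
- camera(name): name is "side" or "top"; returns a dict with "pixels" (400x640x3 uint8, red, green, blue), "fx", "fy", "cx", "cy" (pixels), "pose" (4x4, takes a point from camera to world coordinates). Camera axes: x right, y down, z forward; pixel columns grow to the right and rows downward; lengths in mm; the calibration is good to about 2 mm. A picture is of the moment at which its call begins. There is no depth.
- sign_off(): hands the job in, once; it reports no verdict.
The state is a dict: "clock": time; "joints": joint angles; "qd": joint speeds; "effort": joint torques, N m; "eef_pos": TCP position; "eef_rot": TCP orientation; "wrist_force": force on the tool from outside, world axes, zero at the start; "moment": the same for the moment, N m; "finger_gap": finger opening in mm.
Only numpy, scipy, OpenCV 4.12 (cv2) and the standard library are available. Lean on these libraries where they do the work, as an engineer would, in place of code of your own. Each camera call takes 0.05 s, during which the arm holds its last target.

## Working session

There is one attempt and no reset: what is moved stays moved. The work goes in short steps, Python scripts to look and compute and a tool call to move; the robot and the scene stay as the last step left them, time stands still between calls to the robot, and variables do not carry over. Pictures are saved under pics/ and viewed, and the job is handed in when it is done.

Besides the shell and the picture viewer there is one more tool, called after "Call:" in YAML: its name, and indented under it one key for each argument. servo_tool: Moves the arm, as the interface text tells. Its arguments: {"type":"object","properties":{"series":{"type":"array"},"gripper":{"type":"number"},"grip_force":{"type":"number"}},"required":["series"]}

```bash
mkdir -p pics
python3 - <<'E'
from cell import read_state, camera, pinch_z
import cv2,numpy as np
print(read_state(),pinch_z)
for n in ("side","top"):
    c=camera(n); cv2.imwrite(f"pics/{n}0.png",c["pixels"][:,:,::-1]); print(n,c["fx"],c["fy"],c["cx"],c["cy"],np.round(c["pose"],3).tolist())
E
```

```text
{'clock': 0.0, 'joints': array([-1.39356628e+00,  3.00446255e-01,  1.52159984e+00, -2.22234491e-05,
        1.32069647e+00, -6.65988404e-02]), 'qd': array([-8.24960336e-05,  1.04554881e-03, -8.75229025e-04,  4.37558123e-04,
        3.03919948e-04,  9.08691223e-04]), 'effort': array([ 1.36013603e-05, -5.31809449e+01, -3.52735555e+01,  7.08349259e-02,
        2.43481679e-02, -7.48760294e-05]), 'eef_pos': array([ 132.7253883 , -533.46690709,  204.89202317]), 'eef_rot': array([-3.14044385e+00, -5.50485316e-05,  2.43834364e-01]), 'wrist_force': array([-0.57894589,  0.43992686,  0.71865174]), 'moment': array([-0.00317331,  0.02943296, -0.01828981]), 'finger_gap': 93.7703989915782} 18.8
side 476.042929304135 476.042929304135 326.7719239218683 199.6857848308737 [[-0.989, -0.062, 0.137, 338.552], [-0.149, 0.489, -0.859, 1082.661], [-0.013, -0.87, -0.493, 747.112], [0.0, 0.0, 0.0, 1.0]]
top 414.8613987940626 414.8613987940626 319.64297328860255 202.05114306383987 [[0.003, -0.984, 0.18, 272.918], [-1.0, 0.001, 0.02, -74.216], [-0.02, -0.18, -0.984, 1409.832], [0.0, 0.0, 0.0, 1.0]]
```

View pics/side0.png

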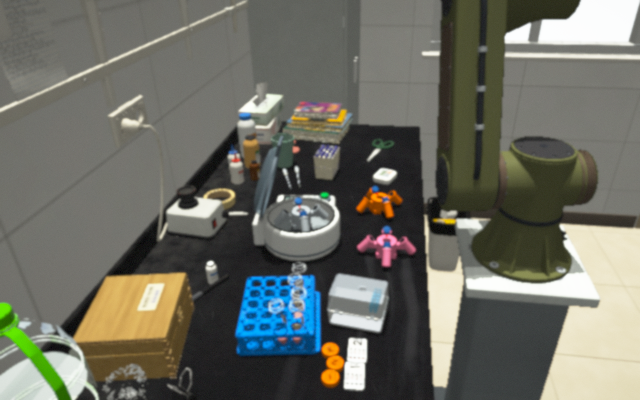

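View pics/top0.png

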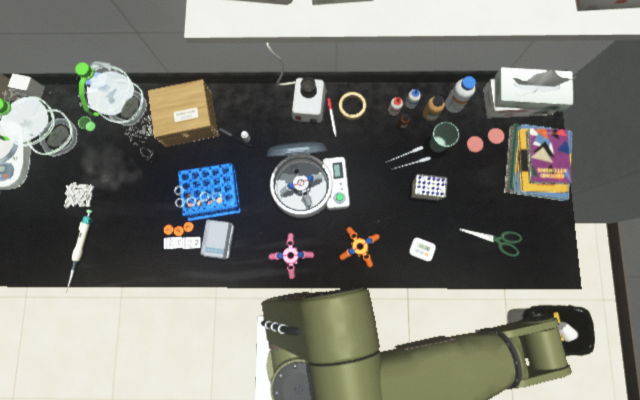

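The side view shows the centrifuge at about (302,225) with its lid standing up at (266,195). In the top view the bowl is at (300,185), the console at (337,185), the tip box at (217,240), the vial box at (430,187) and the timer at (423,250). I'll zoom in next.

Run:
```python
import cv2,numpy as np
a=cv2.imread("pics/top0.png")[135:225,255:365]; b=cv2.imread("pics/side0.png")[140:270,240:350]
cv2.imwrite("pics/z0.png",cv2.resize(a,None,fx=7,fy=6.5,interpolation=cv2.INTER_CUBIC)[:, :770])
cv2.imwrite("pics/z1.png",cv2.resize(b,None,fx=4.6,fy=4.6,interpolation=cv2.INTER_CUBIC))
```

```text
(no output)
```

View pics/z0.png

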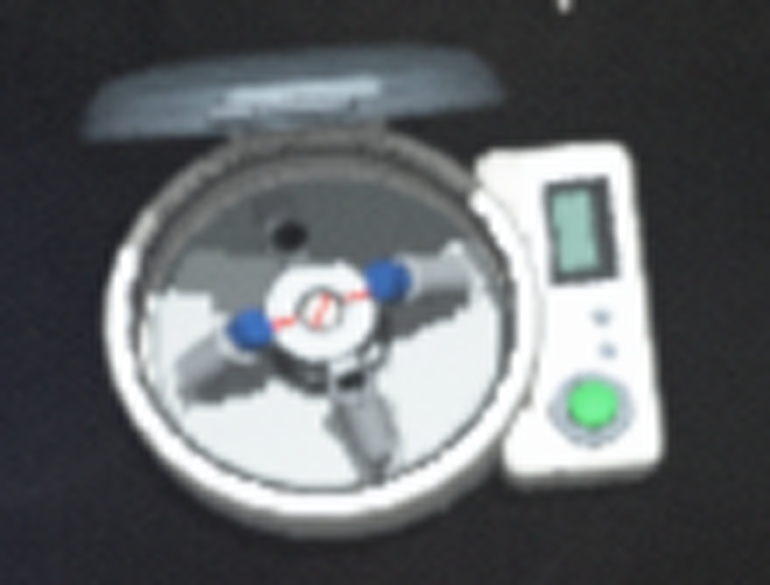

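View pics/z1.png

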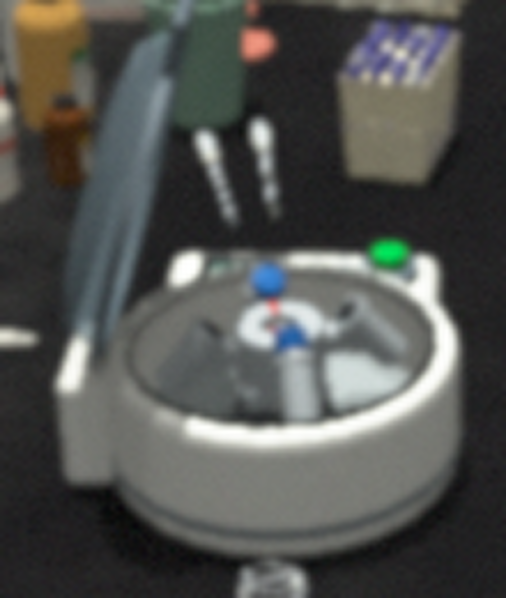

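The zoom shows the rotor's red marks at roughly -69° in world axes and the shaft's red line at about -24°. The rotor therefore needs roughly +45°. Next I'll measure these properly.

```bash
cat > h.py <<'E'
import numpy as np,cv2
from cell import camera,read_state
def get(n,tag):
    c=camera(n); cv2.imwrite(f"pics/{n}{tag}.png",c["pixels"][:,:,::-1]); return c
def ray(c,uv):
    d=np.array([(uv[0]-c["cx"])/c["fx"],(uv[1]-c["cy"])/c["fy"],1.]); P=np.array(c["pose"])
    return P[:3,3],P[:3,:3]@d/np.linalg.norm(d)
def plane(c,uv,z):
    o,d=ray(c,uv); return o+d*(z-o[2])/d[2]
def tri(c1,u1,c2,u2):
    o1,d1=ray(c1,u1);o2,d2=ray(c2,u2)
    A=np.stack([d1,-d2],1); s=np.linalg.lstsq(A,o2-o1,rcond=None)[0]
    p,q=o1+s[0]*d1,o2+s[1]*d2; return (p+q)/2,np.linalg.norm(p-q)
def proj(c,p):
    P=np.array(c["pose"]); q=P[:3,:3].T@(np.array(p)-P[:3,3]); return c["fx"]*q[0]/q[2]+c["cx"],c["fy"]*q[1]/q[2]+c["cy"]
def blobs(c,hsv_lo,hsv_hi,roi,minA=3):
    x0,y0,x1,y1=roi; im=cv2.cvtColor(c["pixels"],cv2.COLOR_RGB2HSV)[y0:y1,x0:x1]
    m=cv2.inRange(im,np.array(hsv_lo),np.array(hsv_hi)); n,l,st,ce=cv2.connectedComponentsWithStats(m)
    return [(int(st[i,4]),(ce[i]+[x0,y0]).round(2)) for i in range(1,n) if st[i,4]>=minA]
E
python3 - <<'E'
from h import *
T=get("top",1);S=get("side",1)
RT=(262,135,355,225);RS=(240,140,350,270)
gT=blobs(T,(50,100,80),(75,255,255),RT);gS=blobs(S,(50,100,60),(75,255,255),RS);print("green",gT,gS)
bT=blobs(T,(100,110,70),(125,255,255),RT);bS=blobs(S,(100,110,70),(125,255,255),RS);print("blue",bT,bS)
for a in gT:
  for b in gS: print("key",tri(T,a[1],S,b[1]))
for a in bT:
  for b in bS: print("blue",a[1],b[1],tri(T,a[1],S,b[1]))
im=T["pixels"].astype(int)
r=im[...,0]-np.maximum(im[...,1],im[...,2])
print(r[172:190,292:312])
# console/housing white contour in top
E
```

```text
green [(37, array([339.24, 196.76]))] [(54, array([324.31, 194.22]))]
blue [(28, array([309.68, 177.43])), (27, array([290.59, 185.37]))] [(39, array([298.  , 200.41])), (21, array([302.71, 213.  ]))]
key (array([ 534.28740618, -111.23366586,   79.64597146]), np.float64(2.017314333880936))
blue [309.68 177.43] [298.   200.41] (array([591.6951929 , -15.53306986, 108.96366897]), np.float64(1.0808964956541192))
blue [309.68 177.43] [302.71 213.  ] (array([590.08700262, -14.68279438,  72.47754493]), np.float64(19.42867619316077))
blue [290.59 185.37] [298.   200.41] (array([568.24140874,  43.82434343, 141.76497332]), np.float64(20.737269366204632))
blue [290.59 185.37] [302.71 213.  ] (array([566.26070511,  45.87678774, 107.71212738]), np.float64(1.866293255976489))
[[  -7   -8   -8   -7   -5   -6   -7   -8   -9   -7   -9   -9   -9   -9
    -7   -7   -9   -7   -8   -7]
 [  -7  -10   -8   -9   -6   -9   -9   -8   -8   -7   -8   -8   -8   -9
    -8   -8  -10  -10   -9   -9]
 [  -9  -10  -10  -11  -10  -10   -9   -8   -9  -10   -9   -9   -7   -8
    -8  -11  -21  -23  -27  -22]
 [  -9  -10 
[... 863 characters left out ...]
2   12   64   17    3   -2   -8   -5
    -4   -5  -11   -7   -7   -7]
 [-115  -54   66   84   83   20    3   34   64    9    0   -7   -6   -4
    -4   -5  -10   -7   -4   -7]
 [-124  -85   50   28   16   -2   -9   13   27    3   -6   -7   -5   -4
    -4  -10   -9   -5   -6   -8]
 [-121  -91  -19   -5   -4   -4   -6   -6   -8  -10   -7   -5   -4   -4
    -6  -10   -7   -5   -4   -9]
 [ -92  -60  -20   -8   -5   -4   -5   -5   -4   -5   -4   -4   -4   -7
   -11   -8  -10   -9   -8  -10]
 [ -33  -22  -13  -10  -12   -6   -4   -4   -4   -4   -4   -4   -7  -12
   -10   -8  -12  -12   -9   -8]
 [ -12   -9   -7   -7   -9  -13   -9   -7   -7   -6   -7  -12  -12  -12
    -9  -11  -11  -10  -12   -5]]
```

Run:
```python
from h import *
T=get("top",2);S=get("side",2)
im=T["pixels"].astype(float)
r=im[...,0]-np.maximum(im[...,1],im[...,2])
def line(ms,z):
    pts=[];w=[]
    for v in range(174,190):
        for u in range(290,312):
            if r[v,u]>8 and ms(u,v): pts.append(plane(T,(u,v),z)[:2]);w.append(r[v,u])
    pts=np.array(pts);w=np.array(w);c=(pts*w[:,None]).sum(0)/w.sum();C=((pts-c)*w[:,None]).T@(pts-c)
    e,V=np.linalg.eigh(C);d=V[:,1];a=np.degrees(np.arctan2(d[1],d[0])); return c.round(1),(a+90)%180-90,(e/w.sum())**.5
sh=lambda u,v:298<=u<=302
print("marks",line(lambda u,v:not sh(u,v),99)); print("shaft",line(sh,93))
# console right edge on z=62
g=cv2.cvtColor(T["pixels"],cv2.COLOR_RGB2GRAY).astype(float)
P=[]
for v in range(164,200,2):
    row=g[v,335:356]; k=np.argmin(np.diff(row)); 
    j=np.where((row[:-1]>120)&(row[1:]<=120))[0]
    j=j[-1]; u=335+j+(row[j]-120)/(row[j]-row[j+1]); P.append(plane(T,(u,v),62)[:2])
P=np.array(P);f=np.polyfit(P[:,0],P[:,1],1);print("edge yaw",np.degrees(np.arctan(f[0])),f, P[0],P[-1])
```

```text
marks (array([577.2,  17.5]), np.float64(-68.24815434789883), array([ 1.72135004, 17.82666594]))
shaft (array([578.6,  15.2]), np.float64(-21.38165257402801), array([1.65397849, 5.59028422]))
edge yaw 5.534289055087105 [ 9.68930886e-02 -1.95723147e+02] [ 648.68554952 -132.97141403] [ 532.50304286 -144.2079793 ]
```

```bash
cat >> h.py <<'E'
AX=np.array([578.5,15.5]);YAW=np.radians(5.5)
def cw(x,y): c,s=np.cos(YAW),np.sin(YAW); return AX+[c*x-s*y,s*x+c*y]
from scipy.spatial.transform import Rotation as R
def sh(targets,pos=None,rot=None):
    s=read_state(); p=s["eef_pos"] if pos is None else np.array(pos); M=R.from_euler("xyz",s["eef_rot"] if rot is None else rot)
    print("from",p.round(1),s["eef_rot"].round(3),"t",round(s["clock"],2))
    for t in targets: print((M.inv().apply(np.array(t[:3])-p)/10).round(2).tolist(), [] if len(t)<4 else (M.inv()*R.from_euler("xyz",t[3])).as_rotvec().round(3).tolist())
def pol(r,a,z): return [AX[0]+r*np.cos(np.radians(a)),AX[1]+r*np.sin(np.radians(a)),z]
E
python3 - <<'E'
from h import *
sh([pol(52,156.8,205)+[[np.pi,0,.096]]],[132.759,-533.727,205.446],[np.pi,0,.244])
E
```

```text
from [ 132.8 -533.7  205.4] [-3.141 -0.     0.244] t 0.3
[52.38, -45.67, 0.04] [0.0, -0.0, 0.148]
```

Call:
servo_tool:
  series:
    - [3, -2.6, 0, 0, 0, 0.02]
    - [6, -5.2, 0, 0, 0, 0.04]
    - [9, -7.8, 0, 0, 0, 0.06]
    - [12, -10.4, 0, 0, 0, 0.08]
    - [15, -13, 0, 0, 0, 0.1]
    - [18, -15.7, 0, 0, 0, 0.12]
    - [21, -18.3, 0, 0, 0, 0.13]
    - [24, -20.9, 0, 0, 0, 0.148]
    - [27, -23.5, 0, 0, 0, 0.148]
    - [30, -26.1, 0, 0, 0, 0.148]
  gripper: 0

```text
clock: 1.13
eef_pos: [361.6, -206.2, 205.7]
eef_rot: [3.141, -0.0, 0.095]
wrist_force: [1.0, -1.3, 0.2]
finger_gap: 30.8
```

Run:
```python
from h import *
sh([pol(52,156.8,205)+[[np.pi,0,.096]]])
```

```text
from [ 361.6 -206.2  205.7] [ 3.141 -0.     0.095] t 1.13
[19.15, -22.5, 0.07] [0.0, -0.0, -0.001]
```

Call:
servo_tool:
  series:
    - [2.5, -2.9, 0, 0, 0, 0]
    - [5, -5.8, 0, 0, 0, 0]
    - [7.5, -8.7, 0, 0, 0, 0]
    - [10, -11.6, 0, 0, 0, 0]
    - [12.5, -14.5, 0, 0, 0, 0]
    - [15, -17.4, 0, 0, 0, 0]
    - [17, -20, 0, 0, 0, 0]
    - [19.1, -22.5, 0, 0, 0, 0]
    - [19.1, -22.5, 0, 0, 0, 0]
    - [19.1, -22.5, 0, 0, 0, 0]
  gripper: 0

```text
clock: 1.97
eef_pos: [529.6, 35.3, 204.9]
eef_rot: [-3.142, 0.001, 0.098]
wrist_force: [-0.6, -0.2, -0.9]
finger_gap: 0.5
```

Run:
```python
from h import *
sh([pol(52,156.8,205)+[[np.pi,0,.096]]])
T=get("top",3);S=get("side",3)
a=T["pixels"][110:250,230:400,::-1]; b=S["pixels"][100:270,220:400,::-1]
cv2.imwrite("pics/z3.png",np.hstack([cv2.resize(a,(400,330)),cv2.resize(b,(380,330))]))
```

```text
from [529.6  35.3 204.9] [-3.142e+00  1.000e-03  9.800e-02] t 1.97
[0.11, -0.06, -0.01] [-0.0, 0.001, 0.002]
```

View pics/z3.png

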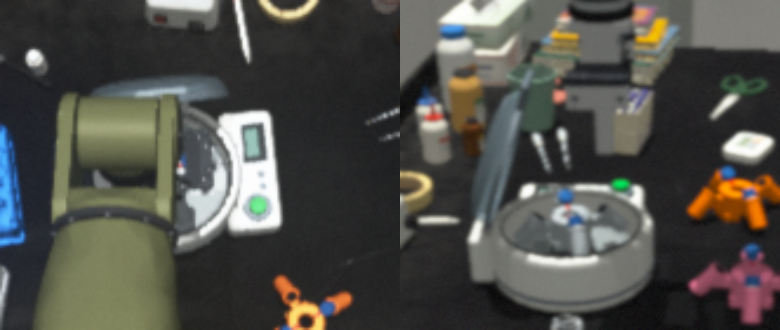

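The top view is mostly hidden by the arm. The side view shows the shut fingers above the bowl at about (600,130) in the composite, clear of the lid. I'll go down into the gap between the arms.

Call:
servo_tool:
  series:
    - [0.1, 0, 2, 0, 0, 0]
    - [0.1, 0, 4, 0, 0, 0]
    - [0.1, 0, 6, 0, 0, 0]
    - [0.1, 0, 7.5, 0, 0, 0]
    - [0.1, 0, 9, 0, 0, 0]
    - [0.1, 0, 10.3, 0, 0, 0]
    - [0.1, 0, 11.6, 0, 0, 0]
    - [0.1, 0, 12.7, 0, 0, 0]
    - [0.1, 0, 13.7, 0, 0, 0]
    - [0.1, 0, 13.7, 0, 0, 0]

```text
clock: 2.9
eef_pos: [529.5, 33.7, 66.8]
eef_rot: [-3.141, 0.002, 0.095]
wrist_force: [0.1, -0.3, -0.6]
finger_gap: 0.6
```

Run:
```python
from h import *
sh([pol(52,a,68) for a in range(160,232,4)])
S=get("side",4)
cv2.imwrite("pics/z4.png",cv2.resize(S["pixels"][130:270,230:360,::-1],None,fx=4,fy=4,interpolation=cv2.INTER_CUBIC))
```

```text
from [529.5  33.7  66.8] [-3.141e+00  2.000e-03  9.500e-02] t 2.9
[0.01, 0.04, -0.12] []
[-0.14, 0.38, -0.11] []
[-0.26, 0.72, -0.11] []
[-0.36, 1.07, -0.11] []
[-0.43, 1.42, -0.11] []
[-0.47, 1.78, -0.11] []
[-0.5, 2.15, -0.11] []
[-0.49, 2.51, -0.11] []
[-0.46, 2.87, -0.11] []
[-0.41, 3.23, -0.11] []
[-0.33, 3.58, -0.12] []
[-0.23, 3.93, -0.12] []
[-0.1, 4.27, -0.12] []
[0.05, 4.6, -0.12] []
[0.22, 4.92, -0.12] []
[0.42, 5.23, -0.12] []
[0.64, 5.52, -0.12] []
[0.87, 5.79, -0.12] []
```

View pics/z4.png

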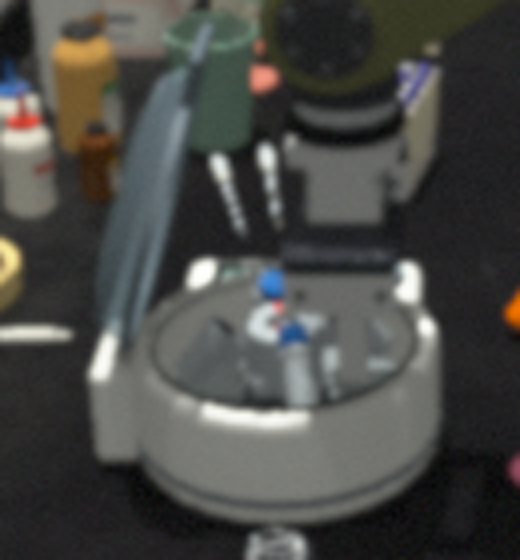

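The fingers are in the bowl in front of the hub, at about (330,350), with no contact. I'll sweep counter-clockwise.

Call:
servo_tool:
  series:
    - [-0.1, 0.38, -0.1, 0, 0, 0]
    - [-0.26, 0.72, -0.1, 0, 0, 0]
    - [-0.36, 1.07, -0.1, 0, 0, 0]
    - [-0.43, 1.42, -0.1, 0, 0, 0]
    - [-0.47, 1.78, -0.1, 0, 0, 0]
    - [-0.5, 2.15, -0.1, 0, 0, 0]
    - [-0.49, 2.51, -0.1, 0, 0, 0]
    - [-0.46, 2.87, -0.1, 0, 0, 0]
    - [-0.43, 3.05, -0.1, 0, 0, 0]
    - [-0.41, 3.23, -0.1, 0, 0, 0]

```text
clock: 3.78
eef_pos: [529.6, 1.5, 69.4]
eef_rot: [-3.142, 0.0, 0.096]
wrist_force: [-0.8, -0.2, -0.1]
finger_gap: 0.5
```

Run:
```python
from h import *
sh([pol(52,a,68) for a in range(196,232,2)])
S=get("side",5);T=get("top",5)
print(blobs(S,(100,110,70),(125,255,255),(240,140,350,270)))
cv2.imwrite("pics/z5.png",np.hstack([cv2.resize(S["pixels"][170:270,260:350,::-1],(400,444),interpolation=cv2.INTER_CUBIC),cv2.resize(T["pixels"][140:230,260:350,::-1],(400,444),interpolation=cv2.INTER_CUBIC)]))
```

```text
from [529.6   1.5  69.4] [-3.142  0.     0.096] t 3.78
[-0.11, 0.02, 0.14] []
[-0.07, 0.2, 0.14] []
[-0.03, 0.38, 0.14] []
[0.02, 0.55, 0.14] []
[0.08, 0.73, 0.14] []
[0.14, 0.9, 0.14] []
[0.2, 1.07, 0.14] []
[0.27, 1.23, 0.14] []
[0.35, 1.4, 0.14] []
[0.44, 1.56, 0.14] []
[0.53, 1.71, 0.14] []
[0.62, 1.87, 0.14] []
[0.72, 2.02, 0.14] []
[0.83, 2.17, 0.14] []
[0.94, 2.31, 0.14] []
[1.05, 2.45, 0.14] []
[1.17, 2.59, 0.14] []
[1.3, 2.72, 0.14] []
[(35, array([293.6 , 201.29])), (20, array([307.05, 212.  ]))]
```

View pics/z5.png

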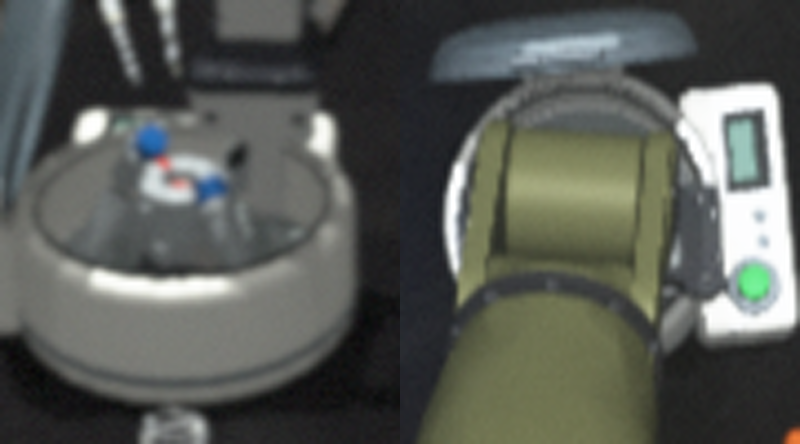

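The rotor has turned part way: its caps are now at (293.6,201.3) and (307,212) in the side image. I'll work out its angle.

```bash
cat >> h.py <<'E'
def rotor(tag):
    S=get("side",tag); b=sorted(blobs(S,(100,110,70),(125,255,255),(240,140,350,270)),key=lambda t:-t[0])[:2]
    for z in (108.5,98.5):
        p=[plane(S,k[1],z)[:2] for k in b]; d=p[0]-p[1]; print("z",z,"mid",((p[0]+p[1])/2).round(1),"len",round(np.linalg.norm(d),1),"ang",round((np.degrees(np.arctan2(d[1],d[0]))+90)%180-90,1))
    print(b)
E
python3 - <<'E'
from h import *
rotor("6")
S={"x":0}
E
```

```text
z 108.5 mid [579.9  15.6] len 68.0 ang -47.0
z 98.5 mid [583.7  -1.1] len 69.1 ang -47.0
[(33, array([293.61, 201.48])), (20, array([307.05, 212.  ]))]
```

Call:
servo_tool:
  series:
    - [-0.05, 0.2, 0.1, 0, 0, 0]
    - [-0.01, 0.38, 0.1, 0, 0, 0]
    - [0.02, 0.55, 0.1, 0, 0, 0]
    - [0.08, 0.73, 0.1, 0, 0, 0]
    - [0.14, 0.9, 0.1, 0, 0, 0]
    - [0.2, 1.07, 0.1, 0, 0, 0]
    - [0.27, 1.23, 0.1, 0, 0, 0]
    - [0.35, 1.4, 0.1, 0, 0, 0]
    - [0.44, 1.56, 0.1, 0, 0, 0]
    - [0.44, 1.56, 0.1, 0, 0, 0]

```text
clock: 4.77
eef_pos: [535.5, -13.6, 68.4]
eef_rot: [3.142, -0.0, 0.096]
wrist_force: [-0.5, 0.5, -0.0]
finger_gap: 0.3
```

Run:
```python
from h import *
rotor("7")
sh([pol(52,a,68) for a in range(212,234,2)])
```

```text
z 108.5 mid [579.8  16.3] len 69.2 ang -30.7
z 98.5 mid [ 5.836e+02 -4.000e-01] len 70.3 ang -30.7
[(39, array([290.64, 202.77])), (18, array([310.  , 210.89]))]
from [535.5 -13.6  68.5] [ 3.142 -0.     0.096] t 4.82
[-0.09, -0.16, 0.05] []
[-0.01, 0.0, 0.05] []
[0.08, 0.16, 0.05] []
[0.18, 0.31, 0.05] []
[0.28, 0.47, 0.05] []
[0.38, 0.61, 0.05] []
[0.49, 0.76, 0.05] []
[0.61, 0.9, 0.05] []
[0.73, 1.03, 0.05] []
[0.86, 1.16, 0.05] []
[0.98, 1.29, 0.05] []
```

Next a finer step of about 8° to reach about -22°.

Call:
servo_tool:
  series:
    - [0.04, 0.08, 0, 0, 0, 0]
    - [0.08, 0.16, 0, 0, 0, 0]
    - [0.13, 0.24, 0, 0, 0, 0]
    - [0.18, 0.31, 0, 0, 0, 0]
    - [0.23, 0.39, 0, 0, 0, 0]
    - [0.28, 0.47, 0, 0, 0, 0]
    - [0.33, 0.54, 0, 0, 0, 0]
    - [0.38, 0.61, 0, 0, 0, 0]
    - [0.38, 0.61, 0, 0, 0, 0]
    - [0.38, 0.61, 0, 0, 0, 0]

```text
clock: 5.65
eef_pos: [539.8, -19.1, 68.4]
eef_rot: [3.142, -0.0, 0.096]
wrist_force: [-0.4, -0.2, -0.3]
finger_gap: 0.1
```

Run:
```python
from h import *
rotor("8")
sh([pol(52,a,68) for a in range(220,234,2)])
```

```text
z 108.5 mid [574.8  33.7] len 67.6 ang -22.0
z 98.5 mid [578.5  17.3] len 68.7 ang -22.0
[(38, array([290.08, 207.03])), (22, array([311.64, 213.5 ]))]
from [539.7 -19.1  68.4] [3.142 0.    0.096] t 5.7
[-0.09, -0.13, 0.04] []
[0.01, 0.02, 0.04] []
[0.12, 0.16, 0.04] []
[0.24, 0.3, 0.04] []
[0.36, 0.44, 0.04] []
[0.48, 0.57, 0.04] []
[0.61, 0.7, 0.04] []
```

The rotor has dropped: the caps' midpoint now fits the lower plane, and the rotor is at -22°, in line with the bar at -21.4°. I'll back off and go up.

Call:
servo_tool:
  series:
    - [-0.3, -0.4, 0, 0, 0, 0]
    - [-0.6, -0.8, 0, 0, 0, 0]
    - [-0.6, -0.8, -2, 0, 0, 0]
    - [-0.6, -0.8, -5, 0, 0, 0]
    - [-0.6, -0.8, -8.5, 0, 0, 0]
    - [-2, -0.8, -12, 0, 0, 0]
    - [-4, -0.8, -15.5, 0, 0, 0]
    - [-6, -0.8, -19, 0, 0, 0]
    - [-8, -0.8, -22.5, 0, 0, 0]
    - [-9, -0.8, -26, 0, 0, 0]

```text
clock: 6.53
eef_pos: [447.2, -19.4, 330.4]
eef_rot: [3.141, -0.001, 0.096]
wrist_force: [1.1, 0.2, 0.1]
finger_gap: 0.5
```

Run:
```python
from h import *
rotor("9"); print(read_state()["wrist_force"])
S=get("side",10);T=get("top",10)
cv2.imwrite("pics/z10.png",np.hstack([cv2.resize(S["pixels"][140:270,245:350,::-1],(400,495),interpolation=cv2.INTER_CUBIC),cv2.resize(T["pixels"][135:220,265:350,::-1],(400,495),interpolation=cv2.INTER_CUBIC)]))
```

```text
z 108.5 mid [574.4  32.2] len 67.4 ang -19.9
z 98.5 mid [578.1  15.7] len 68.5 ang -19.9
[(39, array([290.15, 206.97])), (29, array([312.14, 212.97]))]
[-0.78686631 -0.09201889  6.45251748]
```

View pics/z10.png

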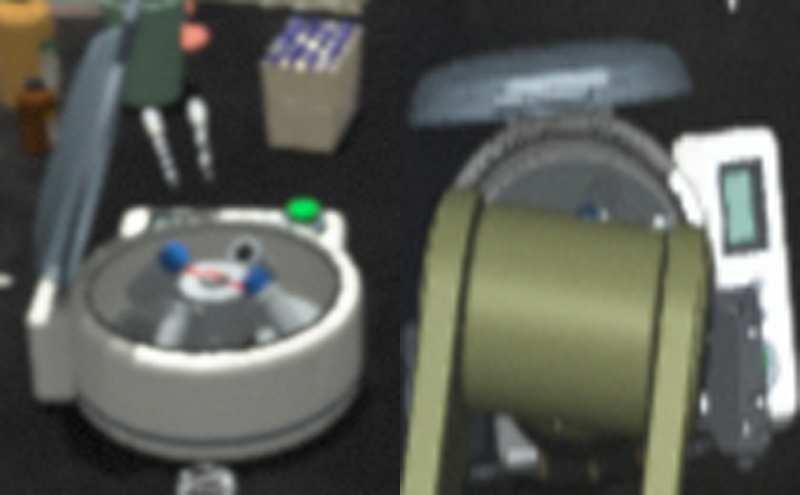

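The rotor is home: the marks and shaft line run together at (212,280) in the side crop. Now for the lid lip.

Run:
```python
import cv2,numpy as np
a=cv2.imread("pics/top0.png")[138:163,262:332]; b=cv2.imread("pics/side10.png")[130:200,250:300]
cv2.imwrite("pics/z11.png",cv2.resize(a,None,fx=11,fy=11,interpolation=cv2.INTER_CUBIC))
cv2.imwrite("pics/z12.png",cv2.resize(b,None,fx=8,fy=8,interpolation=cv2.INTER_CUBIC))
```

```text
(no output)
```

View pics/z11.png

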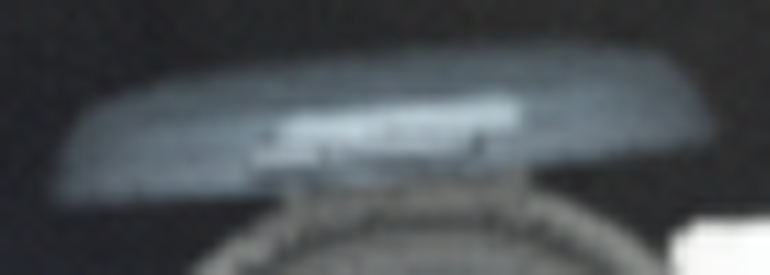

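View pics/z12.png

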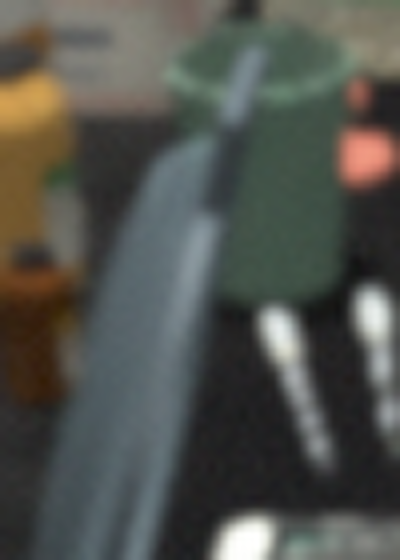

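Run:
```python
from h import *
T=camera("top");S=camera("side")
def loc(p): 
    d=p[:2]-AX;c,s=np.cos(YAW),np.sin(YAW);return np.round([c*d[0]+s*d[1],-s*d[0]+c*d[1],p[2]],1)
for n,a,b in (("+y",(287.5,149.8),(279.6,144.4)),("-y",(309.3,147.5),(282.8,135.6)),("mid",(298.4,148.7),(281.2,140))):
    p,e=tri(T,a,S,b);q=loc(p);print(n,p.round(1),round(e,1),q,"r",np.hypot(q[0]-100,q[2]-85),"ang",np.arctan2(q[2]-85,100-q[0]))
```

```text
+y [621.9  38.2 295.2] 6.5 [ 45.3  18.5 295.2] r 217.20066758645103 ang 1.316214385470476
-y [628.6 -22.7 293.6] 7.1 [ 46.2 -42.8 293.6] r 215.42608941351557 ang 1.3183870415914336
mid [625.2   7.8 294.1] 6.6 [ 45.8 -12.1 294.1] r 216.0103006803148 ang 1.3171720223609147
```

Run:
```python
from h import *
sh([[*cw(-30,-5),338],[*cw(85,-5),338],[*cw(85,-5),287]])
```

```text
from [449.1 -19.5 327.6] [-3.141e+00  1.000e-03  9.600e-02] t 6.78
[10.21, -1.74, -1.04] []
[21.71, -1.74, -1.05] []
[21.71, -1.74, 4.05] []
```

Call:
servo_tool:
  series:
    - [2, -0.8, -1, 0, 0, 0]
    - [5, -1.7, -1.2, 0, 0, 0]
    - [8.3, -1.7, -1.2, 0, 0, 0]
    - [11.8, -1.7, -1.2, 0, 0, 0]
    - [15.3, -1.7, -1.2, 0, 0, 0]
    - [18.5, -1.7, -1.2, 0, 0, 0]
    - [20.7, -1.7, -1.2, 0, 0, 0]
    - [21.7, -1.7, -1.2, 0, 0, 0]
    - [21.7, -1.7, -1.2, 0, 0, 0]
    - [21.7, -1.7, -1.2, 0, 0, 0]

```text
clock: 7.62
eef_pos: [663.7, 18.2, 338.1]
eef_rot: [-3.141, 0.003, 0.096]
wrist_force: [-0.4, 0.2, -0.4]
finger_gap: 0.3
```

Call:
servo_tool:
  series:
    - [0, 0, 0.5, 0, 0, 0]
    - [0, 0, 1, 0, 0, 0]
    - [0, 0, 1.5, 0, 0, 0]
    - [0, 0, 2, 0, 0, 0]
    - [0, 0, 2.5, 0, 0, 0]
    - [0, 0, 3, 0, 0, 0]
    - [0, 0, 3.5, 0, 0, 0]
    - [0, 0, 4.2, 0, 0, 0]
    - [0, 0, 4.9, 0, 0, 0]
    - [0, 0, 5, 0, 0, 0]

```text
clock: 8.45
eef_pos: [663.5, 18.0, 288.6]
eef_rot: [-3.141, 0.002, 0.096]
wrist_force: [0.3, 0.1, 0.2]
finger_gap: 0.2
```

Run:
```python
from h import *
S=get("side",13);T=get("top",13)
h=6;L=[]
for th in np.arange(1.3,-0.01,-.05): 
    L.append([*cw(100-212*np.cos(th)+h*np.sin(th)+8,-5),85+212*np.sin(th)+h*np.cos(th)])
sh(L)
cv2.imwrite("pics/z13.png",np.hstack([cv2.resize(S["pixels"][110:240,230:350,::-1],(400,433),interpolation=cv2.INTER_CUBIC),cv2.resize(T["pixels"][100:230,250:370,::-1],(400,433),interpolation=cv2.INTER_CUBIC)]))
```

```text
from [663.7  18.  289.9] [-3.141e+00  1.000e-03  9.600e-02] t 8.55
[-2.79, -0.07, -0.09] []
[-3.82, -0.07, 0.19] []
[-4.82, -0.07, 0.52] []
[-5.81, -0.07, 0.9] []
[-6.78, -0.07, 1.33] []
[-7.73, -0.07, 1.81] []
[-8.65, -0.07, 2.34] []
[-9.54, -0.07, 2.91] []
[-10.41, -0.07, 3.52] []
[-11.24, -0.07, 4.18] []
[-12.04, -0.07, 4.88] []
[-12.8, -0.07, 5.61] []
[-13.52, -0.07, 6.39] []
[-14.21, -0.06, 7.2] []
[-14.85, -0.06, 8.04] []
[-15.45, -0.06, 8.91] []
[-16.01, -0.06, 9.82] []
[-16.52, -0.06, 10.75] []
[-16.98, -0.06, 11.7] []
[-17.4, -0.06, 12.68] []
[-17.77, -0.06, 13.67] []
[-18.08, -0.06, 14.68] []
[-18.35, -0.06, 15.71] []
[-18.56, -0.06, 16.75] []
[-18.72, -0.06, 17.8] []
[-18.83, -0.06, 18.85] []
[-18.89, -0.06, 19.91] []
```

View pics/z13.png

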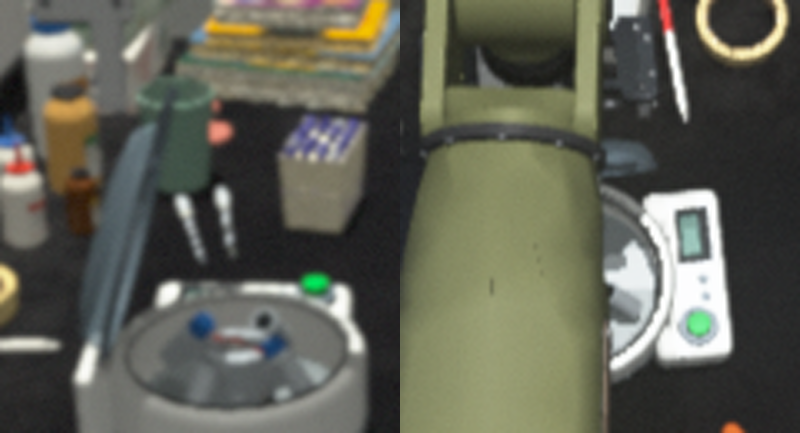

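The tool is behind the lid lip, seen at about (110,60) in the side crop, and nothing is touching. I'll start the arc.

Call:
servo_tool:
  series:
    - [-1.2, 0, 0, 0, 0, 0]
    - [-2.2, 0, 0, 0, 0, 0]
    - [-3, 0, 0, 0, 0, 0]
    - [-3.8, 0, 0.2, 0, 0, 0]
    - [-4.8, 0, 0.5, 0, 0, 0]
    - [-5.8, 0, 0.9, 0, 0, 0]
    - [-6.8, 0, 1.3, 0, 0, 0]
    - [-7.7, 0, 1.8, 0, 0, 0]
    - [-8.6, 0, 2.3, 0, 0, 0]
    - [-9.5, 0, 2.9, 0, 0, 0]

```text
clock: 9.38
eef_pos: [569.1, 8.9, 262.1]
eef_rot: [3.141, -0.002, 0.096]
wrist_force: [0.8, -1.4, 0.8]
finger_gap: 0.5
```

Run:
```python
from h import *
S=get("side",14)
h=6;L=[]
for th in np.arange(.95,-0.01,-.05): 
    L.append([*cw(100-212*np.cos(th)+h*np.sin(th)+8,-5),85+212*np.sin(th)+h*np.cos(th)])
sh(L)
cv2.imwrite("pics/z14.png",cv2.resize(S["pixels"][90:250,230:360,::-1],(450,554),interpolation=cv2.INTER_CUBIC))
```

```text
from [567.8   8.8 261. ] [3.142 0.    0.096] t 9.43
[0.08, -0.07, 0.0] []
[-0.78, -0.07, 0.62] []
[-1.61, -0.06, 1.28] []
[-2.41, -0.06, 1.97] []
[-3.17, -0.06, 2.71] []
[-3.9, -0.06, 3.48] []
[-4.59, -0.06, 4.29] []
[-5.23, -0.06, 5.13] []
[-5.83, -0.06, 6.01] []
[-6.39, -0.06, 6.91] []
[-6.9, -0.06, 7.84] []
[-7.36, -0.06, 8.79] []
[-7.78, -0.06, 9.77] []
[-8.15, -0.06, 10.76] []
[-8.46, -0.06, 11.77] []
[-8.73, -0.06, 12.8] []
[-8.94, -0.06, 13.84] []
[-9.11, -0.06, 14.89] []
[-9.22, -0.06, 15.94] []
[-9.27, -0.06, 17.0] []
```

View pics/z14.png

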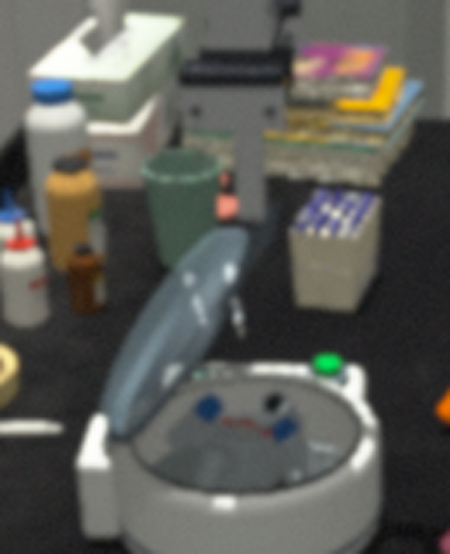

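The lid is following the finger, which rests on the lip at about (250,215). I'll keep going.

Call:
servo_tool:
  series:
    - [-0.8, 0, 0.6, 0, 0, 0]
    - [-1.6, 0, 1.3, 0, 0, 0]
    - [-2.4, 0, 2, 0, 0, 0]
    - [-3.2, 0, 2.7, 0, 0, 0]
    - [-3.9, 0, 3.5, 0, 0, 0]
    - [-4.6, 0, 4.3, 0, 0, 0]
    - [-5.2, 0, 5.1, 0, 0, 0]
    - [-5.8, 0, 6, 0, 0, 0]
    - [-6.4, 0, 6.9, 0, 0, 0]
    - [-6.9, 0, 7.8, 0, 0, 0]

```text
clock: 10.27
eef_pos: [500.7, 2.2, 183.7]
eef_rot: [3.141, -0.001, 0.096]
wrist_force: [0.6, 0.0, 0.8]
finger_gap: 0.5
```

Run:
```python
from h import *
S=get("side",15)
h=6;L=[]
for th in np.arange(.45,-0.01,-.05): 
    L.append([*cw(100-212*np.cos(th)+h*np.sin(th)+8,-5),85+212*np.sin(th)+h*np.cos(th)])
sh(L)
cv2.imwrite("pics/z15.png",cv2.resize(S["pixels"][90:250,230:360,::-1],(450,554),interpolation=cv2.INTER_CUBIC))
```

```text
from [499.5   2.2 181.8] [-3.141e+00  1.000e-03  9.600e-02] t 10.32
[-0.04, -0.06, -0.08] []
[-0.5, -0.06, 0.88] []
[-0.91, -0.06, 1.85] []
[-1.28, -0.06, 2.85] []
[-1.59, -0.06, 3.86] []
[-1.86, -0.06, 4.89] []
[-2.07, -0.06, 5.93] []
[-2.23, -0.06, 6.97] []
[-2.34, -0.06, 8.03] []
[-2.39, -0.06, 9.09] []
```

View pics/z15.png

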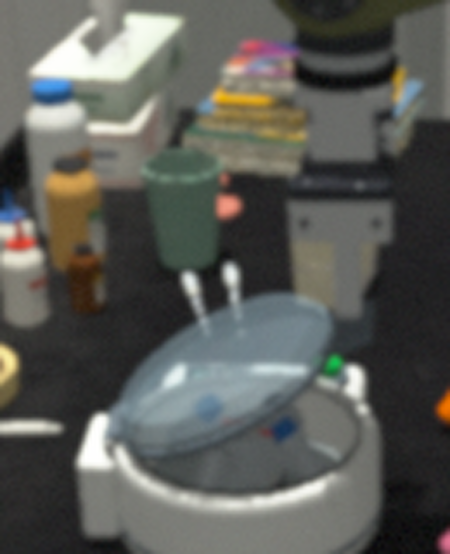

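The lid is about half shut, with the finger still on the lip. I'll carry on down.

Call:
servo_tool:
  series:
    - [-0.5, 0, 0.9, 0, 0, 0]
    - [-0.9, 0, 1.8, 0, 0, 0]
    - [-1.3, 0, 2.8, 0, 0, 0]
    - [-1.6, 0, 3.8, 0, 0, 0]
    - [-1.9, 0, 4.9, 0, 0, 0]
    - [-2.1, 0, 5.9, 0, 0, 0]
    - [-2.2, 0, 6.9, 0, 0, 0]
    - [-2.3, 0, 7.5, 0, 0, 0]
    - [-2.4, 0, 8, 0, 0, 0]
    - [-2.4, 0, 8.4, 0, 0, 0]

```text
clock: 11.15
eef_pos: [474.8, -0.1, 97.8]
eef_rot: [-3.141, 0.004, 0.096]
wrist_force: [-11.9, -1.7, 8.9]
finger_gap: 0.5
```

Call:
servo_tool:
  series:
    - [0, 0, 0.2, 0, 0, 0]
    - [0, 0, 0.4, 0, 0, 0]
    - [0, 0, 0.5, 0, 0, 0]
    - [0, 0, 0.6, 0, 0, 0]
    - [0, 0, 0.7, 0, 0, 0]
    - [0, 0, 0.8, 0, 0, 0]
    - [0, 0, 0.9, 0, 0, 0]
    - [0, 0, 0.9, 0, 0, 0]
    - [0, 0, 0.9, 0, 0, 0]
    - [0, 0, 0.9, 0, 0, 0]

```text
clock: 11.98
eef_pos: [475.0, -0.1, 92.4]
eef_rot: [-3.142, 0.003, 0.096]
wrist_force: [-31.8, -1.4, 52.2]
finger_gap: 0.2
```

Run:
```python
from h import *
S=get("side",16);print(read_state())
cv2.imwrite("pics/z16.png",cv2.resize(S["pixels"][120:250,230:360,::-1],(550,550),interpolation=cv2.INTER_CUBIC))
```

```text
{'clock': 12.0333, 'joints': array([-7.69783120e-02,  2.69700899e-01,  1.84607336e+00, -6.42954480e-04,
        1.02902466e+00,  1.39796229e+00]), 'qd': array([-0.00031493,  0.0015448 ,  0.00036104, -0.00091612,  0.0004482 ,
        0.00129746]), 'effort': array([  0.27665145, -25.83815753, -28.74277353,   0.732865  ,
        -8.54548663,   0.09774099]), 'eef_pos': array([ 4.75030110e+02, -8.02380787e-02,  9.24730456e+01]), 'eef_rot': array([-3.14158287,  0.00325314,  0.09618817]), 'wrist_force': array([-32.9535566 ,   0.15937164,  51.25563428]), 'moment': array([-0.04188749,  6.22434819,  0.12172465]), 'finger_gap': 0.4375857852731419}
```

View pics/z16.png

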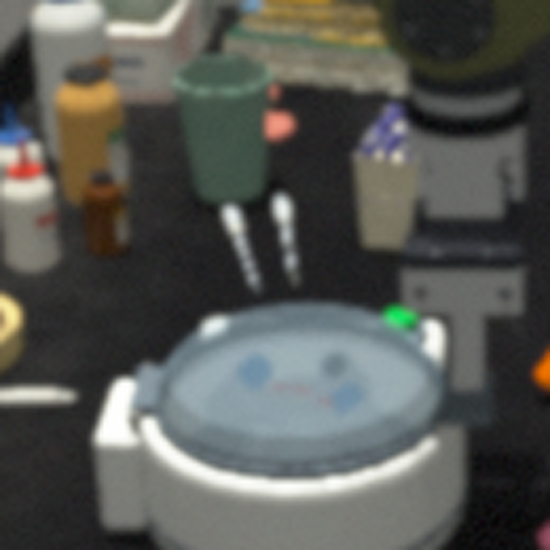

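The lid looks shut, but the finger is jammed against the dome's edge (51 N down, 33 N sideways). I'll ease up, move outward on the lip and press again.

Call:
servo_tool:
  series:
    - [-0.1, 0, -0.5, 0, 0, 0]
    - [-0.4, 0, -1, 0, 0, 0]
    - [-0.8, 0, -1.5, 0, 0, 0]
    - [-0.9, 0, -1.5, 0, 0, 0]
    - [-0.9, 0, -1.5, 0, 0, 0]
    - [-0.9, 0, -1.2, 0, 0, 0]
    - [-0.9, 0, -0.9, 0, 0, 0]
    - [-0.9, 0, -0.7, 0, 0, 0]
    - [-0.9, 0, -0.5, 0, 0, 0]
    - [-0.9, 0, -0.5, 0, 0, 0]

```text
clock: 12.87
eef_pos: [467.4, -0.8, 94.8]
eef_rot: [-3.141, 0.001, 0.096]
wrist_force: [-0.5, 0.7, 0.4]
finger_gap: 0.1
```

Call:
servo_tool:
  series:
    - [0, 0, 0.1, 0, 0, 0]
    - [0, 0, 0.15, 0, 0, 0]
    - [0, 0, 0.2, 0, 0, 0]
    - [0, 0, 0.25, 0, 0, 0]
    - [0, 0, 0.3, 0, 0, 0]
    - [0, 0, 0.35, 0, 0, 0]
    - [0, 0, 0.35, 0, 0, 0]
    - [0, 0, 0.35, 0, 0, 0]
    - [0, 0, 0.35, 0, 0, 0]
    - [0, 0, 0.35, 0, 0, 0]

```text
clock: 13.7
eef_pos: [467.8, -0.8, 93.0]
eef_rot: [3.141, -0.001, 0.096]
wrist_force: [-6.4, 0.4, 15.4]
finger_gap: 0.5
```

15 N at z 93 (= 85 + 8 mm), so the lid is firmly down on its seat. Now I'll lift off and move to the start key.

Call:
servo_tool:
  series:
    - [-0.2, 0, -1.5, 0, 0, 0]
    - [-0.5, 0.5, -4, 0, 0, 0]
    - [-0.5, 2, -7, 0, 0, 0]
    - [0, 4.5, -9, 0, 0, 0]
    - [1, 7.5, -9, 0, 0, 0]
    - [2, 9.5, -9, 0, 0, 0]
    - [3, 10.5, -9, 0, 0, 0]
    - [3, 10.5, -9, 0, 0, 0]
    - [3, 10.5, -9, 0, 0, 0]
    - [3, 10.5, -9, 0, 0, 0]

```text
clock: 14.53
eef_pos: [507.1, -101.9, 181.8]
eef_rot: [-3.141, 0.0, 0.096]
wrist_force: [0.6, 0.1, 0.3]
finger_gap: 0.2
```

Run:
```python
from h import *
S=get("side",17);T=get("top",17)
g=blobs(S,(50,100,60),(75,255,255),(240,140,350,270));print(g,[plane(S,b[1],77) for b in g],blobs(T,(50,100,80),(75,255,255),(262,135,355,225)))
sh([[534,-111.3,90],[534,-111.3,70]])
cv2.imwrite("pics/z17.png",np.hstack([cv2.resize(S["pixels"][120:250,230:360,::-1],(400,400),interpolation=cv2.INTER_CUBIC),cv2.resize(T["pixels"][120:230,250:360,::-1],(400,400),interpolation=cv2.INTER_CUBIC)]))
```

```text
[(44, array([324.48, 194.18]))] [array([ 535.65797071, -116.55612528,   77.        ])] []
from [ 507.2 -101.8  182. ] [-3.142 -0.     0.097] t 14.63
[2.58, 1.21, 9.2] []
[2.58, 1.21, 11.2] []
```

View pics/z17.png

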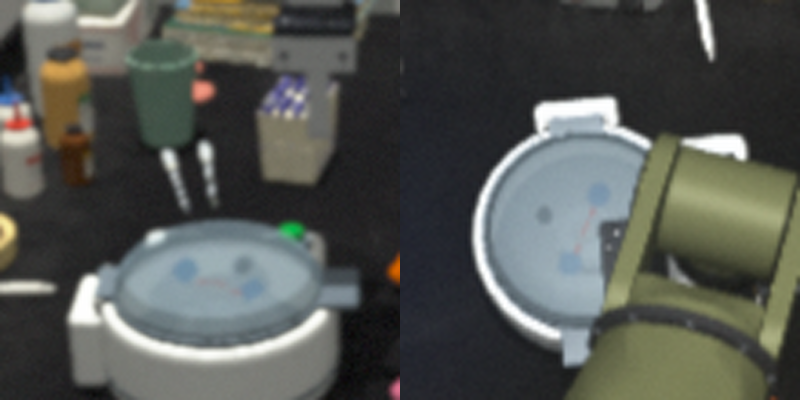

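The lid is shut flush and the rotor shows inside it. The key is visible at (324.5,194.2) in the side image. I'll go down to just above it.

Call:
servo_tool:
  series:
    - [0.8, 0.4, 0, 0, 0, 0]
    - [1.8, 0.9, 1.5, 0, 0, 0]
    - [2.6, 1.2, 3.5, 0, 0, 0]
    - [2.6, 1.2, 5.5, 0, 0, 0]
    - [2.6, 1.2, 7, 0, 0, 0]
    - [2.6, 1.2, 8.2, 0, 0, 0]
    - [2.6, 1.2, 9, 0, 0, 0]
    - [2.6, 1.2, 9.5, 0, 0, 0]
    - [2.6, 1.2, 9.5, 0, 0, 0]
    - [2.6, 1.2, 9.5, 0, 0, 0]

```text
clock: 15.47
eef_pos: [534.9, -112.0, 87.5]
eef_rot: [3.141, -0.001, 0.096]
wrist_force: [0.2, 0.1, 0.7]
finger_gap: 0.7
```

Run:
```python
from h import *
S=get("side",18)
T=camera("top");print(plane(T,(339.24,196.76),76))
sh([[534.5,-111.5,70]])
cv2.imwrite("pics/z18.png",cv2.resize(S["pixels"][140:240,270:370,::-1],(550,550),interpolation=cv2.INTER_CUBIC))
```

```text
[ 533.97476553 -111.38554658   76.        ]
from [ 535.  -112.1   87.8] [ 3.141e+00 -1.000e-03  9.600e-02] t 15.57
[-0.05, -0.06, 1.78] []
```

View pics/z18.png

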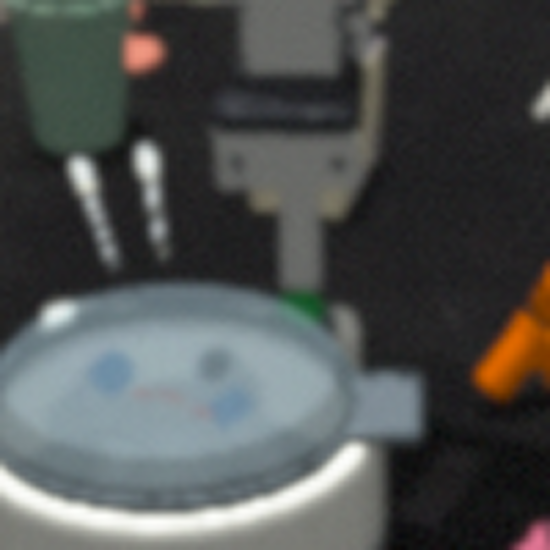

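The finger is right over the green key, at about (302,290). I'll press slowly.

Call:
servo_tool:
  series:
    - [0, 0, 0.5, 0, 0, 0]
    - [0, 0, 1, 0, 0, 0]
    - [0, 0, 1.2, 0, 0, 0]
    - [0, 0, 1.4, 0, 0, 0]
    - [0, 0, 1.5, 0, 0, 0]
    - [0, 0, 1.6, 0, 0, 0]
    - [0, 0, 1.7, 0, 0, 0]
    - [0, 0, 1.8, 0, 0, 0]
    - [0, 0, 1.8, 0, 0, 0]
    - [0, 0, 1.8, 0, 0, 0]

```text
clock: 16.4
eef_pos: [535.5, -112.2, 73.3]
eef_rot: [3.14, -0.003, 0.096]
wrist_force: [-18.6, 4.6, 51.1]
finger_gap: 0.2
```

Contact is hard at z 73.3. I'll back up in small steps to check the spring and confirm the key reached its stop.

Call:
servo_tool:
  series:
    - [0, 0, -0.1, 0, 0, 0]
    - [0, 0, -0.2, 0, 0, 0]
    - [0, 0, -0.3, 0, 0, 0]
    - [0, 0, -0.3, 0, 0, 0]
    - [0, 0, -0.4, 0, 0, 0]
    - [0, 0, -0.4, 0, 0, 0]
    - [0, 0, -0.5, 0, 0, 0]
    - [0, 0, -0.5, 0, 0, 0]
    - [0, 0, -0.5, 0, 0, 0]
    - [0, 0, -0.5, 0, 0, 0]

```text
clock: 17.23
eef_pos: [535.0, -112.1, 74.3]
eef_rot: [3.141, -0.001, 0.096]
wrist_force: [2.0, -0.4, 6.1]
finger_gap: 0.7
```

Run:
```python
from h import *
f=[]
S=get("side",19)
for i in range(3):
    s=read_state(); print(s["eef_pos"].round(2),s["wrist_force"].round(2))
    camera("top")
```

```text
[ 534.99 -112.08   74.27] [0.85 0.74 6.72]
[ 534.99 -112.09   74.27] [ 1.5  -0.53  6.58]
[ 534.98 -112.09   74.27] [ 2.07 -0.13  6.32]
```

Call:
servo_tool:
  series:
    - [0, 0, -0.05, 0, 0, 0]
    - [0, 0, -0.1, 0, 0, 0]
    - [0, 0, -0.15, 0, 0, 0]
    - [0, 0, -0.2, 0, 0, 0]
    - [0, 0, -0.25, 0, 0, 0]
    - [0, 0, -0.3, 0, 0, 0]
    - [0, 0, -0.3, 0, 0, 0]
    - [0, 0, -0.3, 0, 0, 0]
    - [0, 0, -0.3, 0, 0, 0]
    - [0, 0, -0.3, 0, 0, 0]

```text
clock: 18.27
eef_pos: [534.5, -112.0, 76.9]
eef_rot: [-3.142, 0.0, 0.096]
wrist_force: [2.4, -0.8, 3.4]
finger_gap: 0.6
```

Run:
```python
from h import *
for i in range(4):
    s=read_state(); print(s["eef_pos"].round(2),s["wrist_force"].round(2))
    camera("top")
```

```text
[ 534.53 -111.96   76.87] [ 2.42 -0.78  3.35]
[ 534.54 -111.95   76.88] [ 2.7  -0.59  3.84]
[ 534.53 -111.96   76.89] [3.31 0.15 3.69]
[ 534.56 -111.98   76.93] [ 3.22 -0.92  3.44]
```

The spring force falls from 6.4 N to 3.5 N over 2.6 mm, so this is the key's own spring and it reached its stop. Now I'll retreat.

Call:
servo_tool:
  series:
    - [0, 0, -1, 0, 0, 0]
    - [0, 0, -3, 0, 0, 0]
    - [0, 0, -6, 0, 0, 0]
    - [0, 0, -9, 0, 0, 0]
    - [0, 1, -12, 0, 0, 0]
    - [-2, 4, -13, 0, 0, 0]
    - [-4, 7, -13, 0, 0, 0]
    - [-6, 10, -13, 0, 0, 0]
    - [-8, 13, -13, 0, 0, 0]
    - [-9, 16, -13, 0, 0, 0]

```text
clock: 19.3
eef_pos: [458.1, -280.9, 207.4]
eef_rot: [-3.141, 0.001, 0.095]
wrist_force: [1.1, 0.5, 0.2]
finger_gap: 0.1
```

Call:
servo_tool:
  series:
    - [-2, 3, 0, 0, 0, 0]
    - [-4, 6, 0, 0, 0, 0]
    - [-6, 9, 0, 0, 0, 0]
    - [-8, 12, 0, 0, 0, 0]
    - [-9, 14, 0, 0, 0, 0]
    - [-9, 15, 0, 0, 0, 0]
    - [-9, 15, 0, 0, 0, 0]
    - [-9, 15, 0, 0, 0, 0]
    - [-9, 15, 0, 0, 0, 0]
    - [-9, 15, 0, 0, 0, 0]

```text
clock: 20.13
eef_pos: [385.8, -436.5, 207.1]
eef_rot: [-3.141, -0.0, 0.097]
wrist_force: [-0.2, -0.3, -1.1]
finger_gap: 0.5
```

Run:
```python
from h import *
S=get("side",20);T=get("top",20); print(read_state()["wrist_force"],read_state()["eef_pos"])
a=cv2.imread("pics/top0.png").astype(int);d=np.abs(a-T["pixels"][:,:,::-1]).max(2)
for n,(x0,y0,x1,y1) in dict(cryo=(408,170,452,204),tip=(195,215,240,262),timer=(405,230,440,265)).items(): print(n,(d[y0:y1,x0:x1]>40).sum())
a=cv2.imread("pics/side0.png").astype(int);d=np.abs(a-S["pixels"][:,:,::-1]).max(2)
for n,(x0,y0,x1,y1) in dict(cryo=(310,142,345,182),tip=(325,270,395,335),timer=(370,165,400,187)).items(): print("side",n,(d[y0:y1,x0:x1]>40).sum())
cv2.imwrite("pics/z20.png",np.hstack([cv2.resize(S["pixels"][120:250,230:360,::-1],(400,400),interpolation=cv2.INTER_CUBIC),cv2.resize(T["pixels"][130:220,265:355,::-1],(400,400),interpolation=cv2.INTER_CUBIC)]))
```

```text
[-0.57160074  0.94773195 -0.00229241] [ 385.61118075 -436.89553532  207.15439242]
cryo 0
tip 0
timer 663
side cryo 0
side tip 0
side timer 230
```

View pics/z20.png

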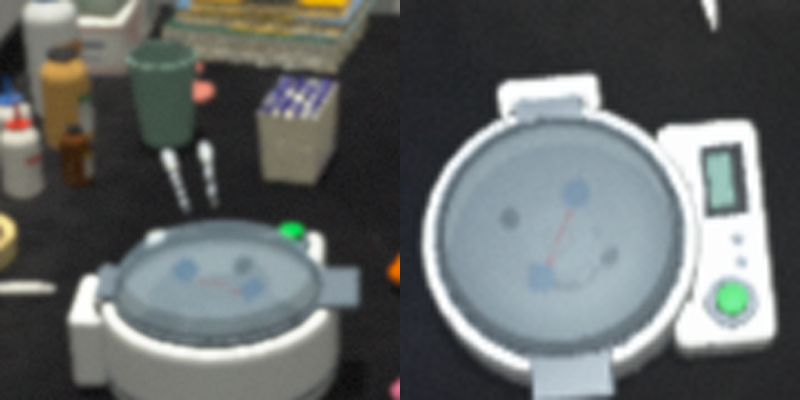

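View pics/top20.png

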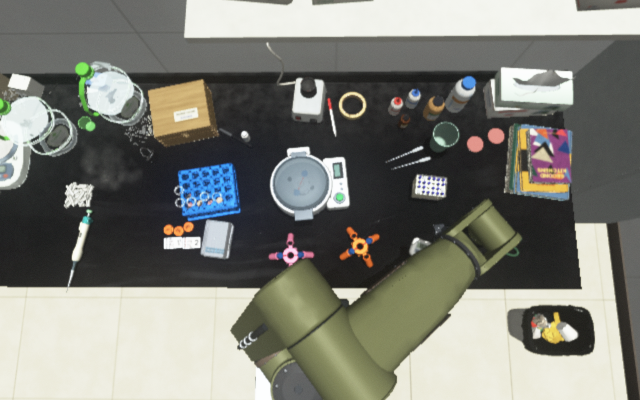

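The lid is shut flush with the rotor inside, and the key has sprung back at (730,297). The arm now hides the timer, so I'll check the timer against an earlier unobstructed frame and measure how high the lip sits.

Run:
```python
from h import *
L=lambda n:cv2.imread(f"pics/{n}.png").astype(int)
d=np.abs(L("side0")-L("side17")).max(2);print("timer side17",(d[165:187,370:400]>40).sum())
d=np.abs(L("side16")-L("side20")).max(2);print("lid pressed vs now",(d[190:235,265:320]>40).sum(), d[190:235,265:320].max())
T=camera("top");S=camera("side")
for y in (30,-30):
    p=[*cw(-122,y),93]; print("pred lip corner",np.round(proj(T,p),1),np.round(proj(S,p),1))
cv2.imwrite("pics/z21.png",np.hstack([cv2.resize(S["pixels"][195:235,325:365,::-1],(400,400),interpolation=cv2.INTER_CUBIC),cv2.resize(T["pixels"][200:230,285:315,::-1],(400,400),interpolation=cv2.INTER_CUBIC)]))
```

```text
timer side17 0
lid pressed vs now 0 17
pred lip corner [294.2 220.2] [346.4 218.3]
pred lip corner [312.9 218.4] [346.8 206.7]
```

View pics/z21.png

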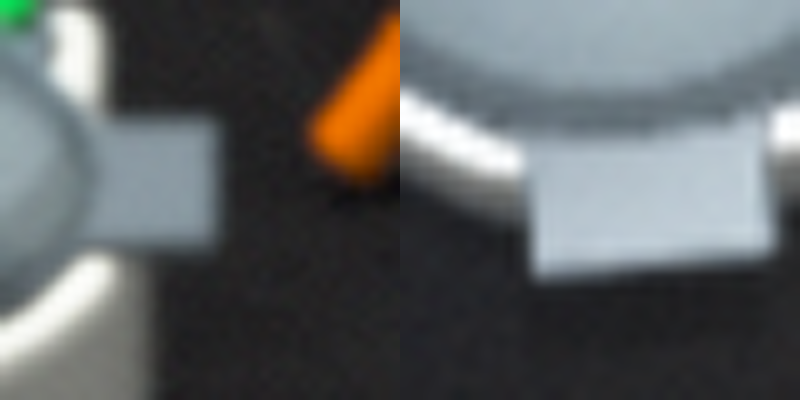

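The lip's corners, side (346.8,219) and (346.8,207), match the positions predicted for a shut lid to within about 1 px. Handing in.

Run:
```python
from cell import sign_off,read_state
print(read_state()["clock"]); print(sign_off())
```

```text
20.3333
the job is handed in; nothing more can be done
None
```

The rotor is home on the drive bar, the lid is shut, and the start key was pressed right down, in that order. I handed the job in at 20.3 s.

- **Rotor:** I pushed one arm counter-clockwise with the shut fingers until the rotor dropped. The side view put it at about -20 to -22°, against -21.4° for the bar. The midpoint of the tube caps fits the lowered height.
- **Lid:** I swept it shut with the fingertip on the lip. It sat solid at z 93 mm under 15 N, and the lip corners match the predicted shut position to about 1 px. The first press jammed the finger against the dome's edge, at about 52 N down and 32 N sideways. I backed off, pressed again further out on the lip, and saw no sign of harm.
- **Start key:** It stopped hard at z 73.3 mm under about 51 N, far more than the 5 N needed. On the way up its spring showed 6.4 N, then 3.5 N, which confirms full travel. My camera measurement of the key's height was 79.6 mm, about 3.6 mm above the height in the text. The stop at 73.3 mm agrees with the camera measurement.
- **Bystanders:** The vial box and tip box show no change in either view. The timer was unchanged in the last clear side view, just before the key press. The arm hid it in the final pictures, but nothing came near it and the tool stayed about 200 mm up.

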